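# Book in the tea delivery with the barcode scanner

## Task

Lift the barcode scanner out of its cradle and point it square at the barcode sticker on the green and white tea box, with its red window about 7 cm from the sticker and the window's middle in line with the sticker's middle; hold it still there for two seconds so that it reads. Then set the scanner gently back in its cradle the way it lay, and let go. Leave the tea box, the milk carton and the cocoa shaker standing where they are.

Things in the scene. Friction and masses are not known exactly. Their poses are not given: they have to be found in the camera images.
- scanner: Loose in-line barcode scanner, black with yellow band, 155 mm long, 0.16 kg. Origin: on its underside below the handle; x runs along it to the window, z up. Handle: bar 36 mm wide (y), z 1 to 33, x -70 to 48 mm; grip it from above across y at x = 0 (centre of mass about x = 18). Head: 54 wide, 42 high, x 48 to 84 mm. It reads by itself, nothing to press.
- scanner_window (a point): Centre of the scanner's red window, at (85, 0, 21) mm in the scanner's frame; the reading beam leaves here along the scanner's +x axis. Axes as the scanner's.
- cradle: Grey fixed cradle. Origin: centre of its underside; x along it, z up. Base 150 x 86 x 8 mm; two saddles 12 mm thick at x = -36 and 36 mm (60 mm free between for fingers) bear the scanner's underside at z = 35, window to +x, scanner origin over the cradle's, at (0, 0, 35) give or take 3 mm. Flared cheeks, 42 mm apart at the bottom, 56 at the top (z = 51), guide the handle.
- tea_box: Green and white tea box, 56 x 124 x 99 mm, loose, about 0.3 kg, standing on the worktop. Origin: centre of its underside. The barcode sticker is on its 124 mm wide front, the face toward its own -x.
- label (a point): Middle of the white barcode sticker (64 mm wide, 40 mm high) on the tea box's front, at (-29.5, 0, 58) mm in the tea box's frame. Axes as the tea box's: x points into the box, square to the sticker, z up; so the scanner's x axis must point along this x.
- milk_box: Blue and white milk carton, 70 x 100 x 182 mm, loose, standing by the tea box. Origin: centre of its underside. To be left alone.
- cocoa_shaker: Steel cocoa shaker, 67 mm across, 101 mm high, loose, standing by the tea box. Origin: centre of its underside. To be left alone.
Not all that is in view belongs to the job. What is meant by the scanner is not orange or pink, and is the smaller of those in its own colour.

How it is judged:
By the outcome, as a careful person would: the job done as asked, in the order asked, and still so for the second after the job is handed in, with the robot touching nothing.
It also fails if it takes over 53 s, if anything falls off the work surface, if the arm or the gripper's body presses on something with over 40 N, if the wrist force passes 120 N, or if a joint passes its speed limit or range.

## Robot

A 7-joint arm with a two-finger parallel gripper is mounted at the origin on a cart in front of the work surface, level with it; the furniture and walls round the work are solid. World frame = base frame: x ahead of the robot, y to its left, z up, the work surface at z = 0. Lengths are in m, angles in degrees, forces in N, time in s.
With the tool pointing down it reaches from about 0.425 to 1.025 m from the base axis. Payload 3.6 kg.
Tool frame: the origin (TCP) lies at the very end of the fingers, on their centre line; the grasp point (between the pads) lies 19 mm behind it (ctrl.tcp_to_grasp is the z of the grasp point in the tool frame, in m); z points along the fingers, y is the line along which they close (so a half turn about z gives the same grasp; the last joint's range is limited). The gripper opens to 85 mm and grips with 20 to 120 N. Pads are 22 mm wide; open, the fingers measure 114 mm over their backs; the gripper's body (76 mm by 85 mm) begins 54 mm behind the grasp point. The pads swing forward as they close: fully open they stand 13 mm farther back than shut.
Start: joints at [-81.847, 33.873, 2.773, 92.16, -1.908, 54.013, -1.931], TCP at [0.169, 0.705, 0.231] pointing down, gripper open.
Joint ranges: [-153.93, 153.93], [-27.13, 128.08], [-72.61, 78.16], [10.71, 143.7], [-87.88, 267.88], [4.46, 118.87], [-176.78, 176.78]. Speed limits (degrees/s): [147.25, 147.25, 180, 180, 180, 180, 180].

## Interface

Orientations are given as [roll, pitch, yaw] about the fixed x, y, z axes, in that order (R = Rz(yaw) Ry(pitch) Rx(roll)).
In Python, from rig import ctrl, optics, order gives the robot as it stands. The module is installed in compiled form; this text tells all that it offers.
- The arm moves only by the tool jog_arm, never from a script. Its arguments are lists of equal length, an entry for each row: "delta_rot": the turn, a rotation vector about the tool's x, y, z in rad, a list of three; "slide": the shift along the tool's x, y, z in mm, a list of three; "grip": the closure, from -1 (fully open) to 1 (shut), so that 0 is half open. In form: {"delta_rot": [[rx, ry, rz], ...], "slide": [[dx, dy, dz], ...], "grip": [grip, ...]}. A call has 1 to 20 rows; each row shifts and turns the commanded pose from where the row before left it, along the tool's axes as they then stand; what a row does not reach is not made up. A row lasts 1/12 s, in which the tool goes at most 41.7 mm and 7.16 degrees, less where a joint would pass 70% of its speed; a pose out of reach is approached as far as the arm can. A call is refused whole if a number of a shift passes 41.7 or a number of a turn 0.125, either way. A call with a gripper value outside its range is refused whole. The fingers move at their own pace and stop on an object; "grip_force" is the grip in N (left out, the last holds). Time passes only in rows, so rows that do not move let the fingers close. It gives the time, the measured TCP pose, the force, the opening and the grip force at its end, in the units of the state.
- ctrl.sense(): the state, without advancing time (a new reading comes with each control period).
- optics.grab_frame(name): name is "scene" or "top" or "wrist"; returns a dict with "color" (400x640x3 uint8, red, green, blue), "fx", "fy", "cx", "cy" (pixels), "T" (4x4, takes a point from camera to world coordinates). Camera axes: x right, y down, z forward; pixel columns grow to the right and rows downward; lengths in m; the calibration is good to about 2 mm. A picture is of the moment at which its call begins. There is no depth.
- order.finish_job(): hands the job in; it is judged then, once.
The state is a dict: "time": time; "joint_pos": joint angles; "qvel": joint speeds; "joint_efforts": joint torques, N m; "ee_pos": TCP position; "eef_rot": TCP orientation; "ft_force": force on the tool from outside, world axes, zero at the start; "torque": the same for the moment, N m; "gripper_width": opening from 0.0 (shut) to 1.0 (fully open); "gripper_force": force on a finger pad.
Only numpy, scipy, OpenCV 4.12 (cv2) and the standard library are available. Lean on these libraries where they do the work, as an engineer would, in place of code of your own. Each camera call takes 0.05 s, during which the arm holds its last target. There are 200 camera calls.

## Working session

There is one attempt and no reset: what is moved stays moved. The work goes in short steps, Python scripts to look and compute and a tool call to move; the robot and the scene stay as the last step left them, time stands still between calls to the robot, and variables do not carry over. Pictures are saved under pics/ and viewed, at most 10 in all, crops included, and the job is handed in when it is done.

Besides the shell and the picture viewer there is one more tool, called in YAML: its name, and indented under it one key for each argument. jog_arm: Moves the arm, as the interface text tells. Its arguments: {"type":"object","properties":{"delta_rot":{"type":"array"},"slide":{"type":"array"},"grip":{"type":"array"},"grip_force":{"type":"number"}},"required":["delta_rot","slide","grip"]}

```bash
mkdir -p pics; python3 - <<'E'
from rig import ctrl, optics
import cv2,numpy as np
s=ctrl.sense(); print(s, ctrl.tcp_to_grasp)
for n in ("scene","top"):
    f=optics.grab_frame(n); cv2.imwrite(f"pics/{n}0.png",f["color"][:,:,::-1]); print(n,f["fx"],f["fy"],f["cx"],f["cy"],f["T"].round(4).tolist())
E
```

```text
{'time': 0.0, 'joint_pos': array([-81.84685582,  33.9263449 ,   2.76436893,  92.23887357,
        -1.90876716,  54.01288718,  -1.93060846]), 'qvel': array([-0.066941  ,  0.01668775,  0.02670132, -0.0871095 ,  0.01842109,
       -0.04133007, -0.1272746 ]), 'joint_efforts': array([-1.32719620e-04, -5.48706722e+01,  1.54652417e+00, -1.98128897e+01,
        9.36662575e-03,  9.07277456e-03, -3.88400672e-07]), 'ee_pos': array([0.16913384, 0.70411436, 0.2301157 ]), 'eef_rot': array([-1.79868037e+02,  5.11563644e-03,  1.66496520e+02]), 'ft_force': array([ 1.45124121, -1.32143482, -0.36874646]), 'torque': array([0.02512687, 0.00356049, 0.01857216]), 'gripper_force': 0.0, 'gripper_width': 0.994297243125409} -0.0187
scene 518.6666401614864 518.6666401614864 319.67777133107563 203.02755745197908 [[-0.8033, -0.4265, 0.4158, -0.2808], [-0.5955, 0.5621, -0.5739, 1.1476], [0.0111, -0.7086, -0.7055, 1.3788], [0.0, 0.0, 0.0, 1.0]]
top 405.324690608861 405.324690608861 320.7090376050963 197.6047759548428 [[-0.0287, -0.9916, 0.126, 0.2961], [-0.9996, 0.0276, -0.0104, 0.1025], [0.0068, -0.1263, -0.992, 1.5379], [0.0, 0.0, 0.0, 1.0]]
```

View pics/scene0.png

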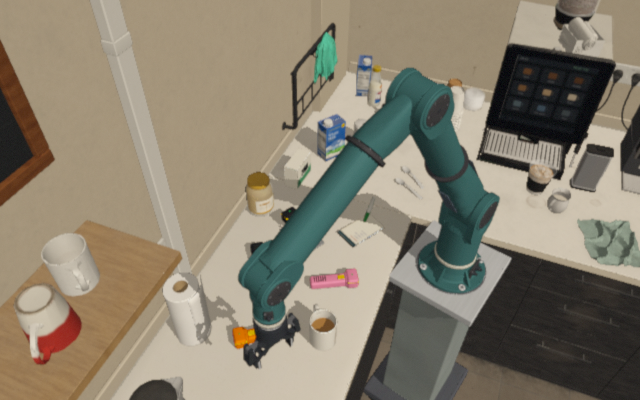

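View pics/top0.png

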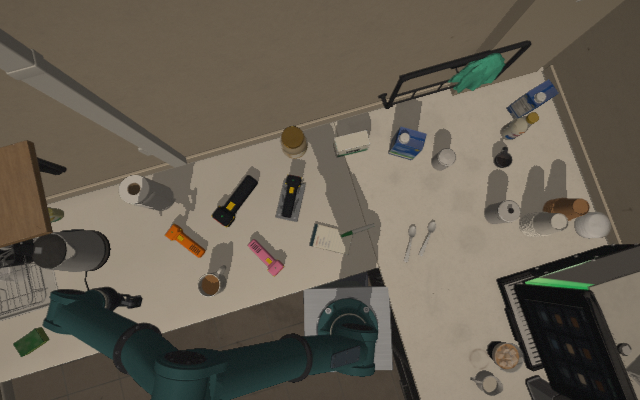

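The scene shows the black/yellow scanner in the cradle at top pixel (290,195). A larger black decoy is at (235,200), the tea box at (350,138), milk at (407,143) and the shaker at (443,157). I'll enlarge that region.

```bash
python3 - <<'E'
import cv2
a=cv2.imread("pics/top0.png")[100:260,250:470]
b=cv2.imread("pics/scene0.png")[100:260,230:400]
cv2.imwrite("pics/c1.png",cv2.resize(a,None,fx=3.6,fy=3.6,interpolation=2))
cv2.imwrite("pics/c2.png",cv2.resize(b,None,fx=3.6,fy=3.6,interpolation=2))
E
cat > h.py <<'E'
import numpy as np
from rig import ctrl, optics
def ray(f,u,v):
    d=f["T"][:3,:3]@np.array([(u-f["cx"])/f["fx"],(v-f["cy"])/f["fy"],1.]); return f["T"][:3,3],d
def onz(f,u,v,z):
    o,d=ray(f,u,v); return o+d*(z-o[2])/d[2]
def proj(f,p):
    q=np.linalg.inv(f["T"])@np.append(p,1); return f["fx"]*q[0]/q[2]+f["cx"],f["fy"]*q[1]/q[2]+f["cy"]
E
```

```text
(no output)
```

View pics/c1.png

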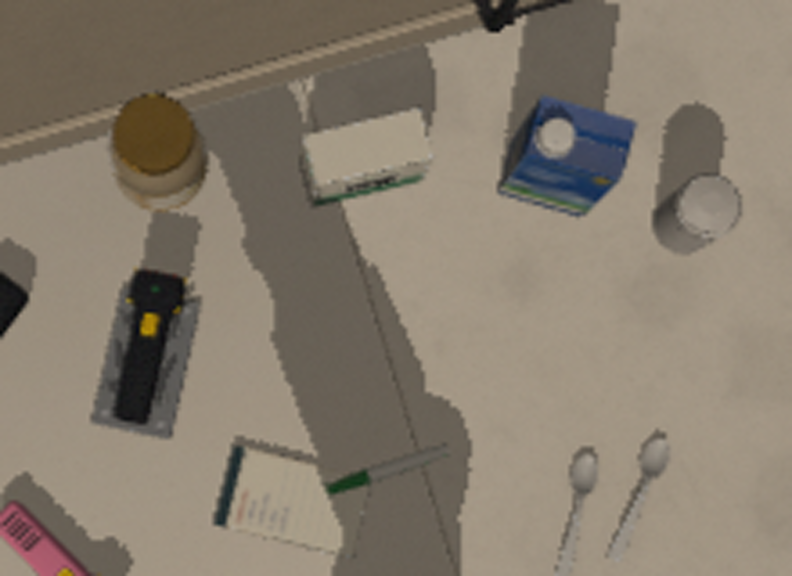

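The crop shows the cradle base corners at (92,420), (170,437), (200,297) and (128,283). The scanner head is at the top, at (158,290). The tea box top spans about (303,150), (420,110), (432,160) and (315,195), and its front faces down in the image, toward the robot.

```bash
python3 - <<'E'
from h import *
f=optics.grab_frame("top")
P=lambda u,v,z: onz(f,250+u/3.6-.5,100+v/3.6-.5,z).round(4)
print("cradle",[P(*p,.008)[:2] for p in [(92,420),(170,437),(200,297),(128,283)]])
print("scanner tail/head",P(132,420,.067)[:2],P(158,272,.077)[:2], "yellow",P(150,324,.068)[:2])
print("tea top",[P(*p,.099)[:2] for p in [(303,150),(420,110),(432,160),(315,195)]])
print("tea front bottom",[P(*p,.0)[:2] for p in [(315,205),(430,178)]])
print("milk",[P(*p,.182)[:2] for p in [(540,97),(635,122)]],"bottom",[P(*p,0)[:2] for p in [(498,192),(583,215)]],"shaker",P(712,205,.101),"jar",P(155,130,.1))
g=optics.grab_frame("scene")
print(proj(g,[.62,.08,.05]))
E
```

```text
cradle [array([0.4246, 0.261 ]), array([0.4044, 0.1796]), array([0.5523, 0.1446]), array([0.5695, 0.2207])]
scanner tail/head [0.4185 0.2146] [0.5676 0.1847] yellow [0.5158 0.1944]
tea top [array([0.6849, 0.0343]), array([ 0.7234, -0.086 ]), array([ 0.671 , -0.0959]), array([0.638 , 0.0237])]
tea front bottom [array([0.6505, 0.0186]), array([ 0.6769, -0.1065])]
milk [array([ 0.7085, -0.1909]), array([ 0.6814, -0.2806])] bottom [array([ 0.6595, -0.1793]), array([ 0.6317, -0.2696])] shaker [ 0.6164 -0.3759  0.101 ] jar [0.7094 0.1835 0.1   ]
(np.float64(292.0522887607064), np.float64(191.53133564261577))
```

jog_arm:
  delta_rot:
    - [0, 0, 0]
    - [0, 0, 0]
    - [0, 0, 0]
    - [0, 0, 0]
    - [0, 0, 0]
    - [0, 0, 0]
    - [0, 0, 0]
    - [0, 0, 0]
    - [0, 0, 0]
    - [0, 0, 0]
    - [0, 0, 0]
    - [0, 0, 0]
    - [0, 0, 0]
    - [0, 0, 0]
    - [0, 0, 0]
    - [0, 0, 0]
    - [0, 0, 0]
    - [0, 0, 0]
    - [0, 0, 0]
    - [0, 0, 0]
  slide:
    - [-10, -10, 0]
    - [-20, -20, 0]
    - [-24, -23, 0]
    - [-24, -23, 0]
    - [-24, -23, 0]
    - [-24, -23, 0]
    - [-24, -23, 0]
    - [-24, -23, 0]
    - [-24, -23, 0]
    - [-24, -23, 0]
    - [-24, -23, 0]
    - [-24, -23, 0]
    - [-24, -23, 0]
    - [-24, -23, 0]
    - [-24, -23, 0]
    - [-24, -23, 0]
    - [-24, -23, 0]
    - [-24, -23, 0]
    - [-13, -15, 0]
    - [0, 0, 0]
  grip: [-1, -1, -1, -1, -1, -1, -1, -1, -1, -1, -1, -1, -1, -1, -1, -1, -1, -1, -1, -1]

```text
time: 1.87
ee_pos: [0.4903, 0.1966, 0.2316]
eef_rot: [-179.9, 0.1, 165.9]
ft_force: [-0.4, -0.6, -0.1]
gripper_width: 1.0
gripper_force: 0.0
```

```bash
python3 - <<'E'
from h import *
import cv2
s=ctrl.sense(); print(s["ee_pos"],s["eef_rot"],s["joint_pos"])
f=optics.grab_frame("wrist"); cv2.imwrite("pics/w1.png",f["color"][:,:,::-1]); print(f["fx"],f["T"].round(3).tolist())
E
```

```text
[0.49026786 0.19663496 0.23157572] [-1.79851165e+02  1.21866744e-01  1.65928163e+02] [-32.76756293  19.8687417    7.53877238 117.73664597  -3.49212231
  42.60758044  52.82692364]
356.634698351007 [[0.244, 0.916, 0.319, 0.408], [0.97, -0.23, -0.082, 0.217], [-0.002, 0.33, -0.944, 0.373], [0.0, 0.0, 0.0, 1.0]]
```

View pics/w1.png

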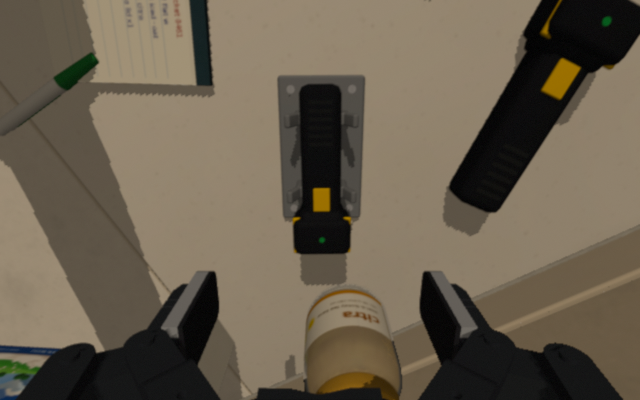

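The wrist view shows the scanner in the cradle: tail middle (320,87), LED (322,240), head end (322,253). The cradle base corners are (279,76), (365,75) and the line at row 218.

```bash
python3 - <<'E'
from h import *
f=optics.grab_frame("wrist")
P=lambda u,v,z: onz(f,u,v,z)
t=P(320.3,87,.064);b=P(321,199,.068);l=P(322,240,.077);fr=P(322,254,.074)
for n,p in zip("t b l fr".split(),(t,b,l,fr)): print(n,p.round(4))
d=l-t; yaw=np.degrees(np.arctan2(d[1],d[0])); print("yaw",yaw,"len",np.linalg.norm((fr-t)[:2]))
u=(d/np.linalg.norm(d[:2]))*[1,1,0]
print("origin from tail",(t+u*.070).round(4),"from front",(fr-u*.084).round(4))
c=[P(*p,.008)[:2] for p in [(279,76),(365,75),(361.5,218),(284,218)]]; print(np.array(c).round(4),np.linalg.norm(c[0]-c[1]))
m=(c[0]+c[1])/2; print("cradle centre from tail end",m+u[:2]*.075)
# tea box: project guess in wrist frame
E
```

```text
t [0.4159 0.2184 0.064 ]
b [0.5099 0.1958 0.068 ]
l [0.5456 0.1879 0.077 ]
fr [0.5611 0.1842 0.074 ]
yaw -13.218710560999956 len 0.1491608021771253
origin from tail [0.4841 0.2024 0.064 ] from front [0.4793 0.2034 0.074 ]
[[0.398  0.1818]
 [0.4172 0.2628]
 [0.5624 0.2293]
 [0.5418 0.1462]] 0.08318709842544329
cradle centre from tail end [0.48059406 0.2051673 ]
```

jog_arm:
  delta_rot:
    - [0, 0, -0.013]
    - [0, 0, 0]
    - [0, 0, 0]
    - [0, 0, 0]
    - [0, 0, 0]
    - [0, 0, 0]
    - [0, 0, 0]
    - [0, 0, 0]
    - [0, 0, 0]
    - [0, 0, 0]
    - [0, 0, 0]
    - [0, 0, 0]
  slide:
    - [10, 4, 0]
    - [0, 0, 10]
    - [0, 0, 20]
    - [0, 0, 25]
    - [0, 0, 25]
    - [0, 0, 25]
    - [0, 0, 25]
    - [0, 0, 25]
    - [0, 0, 20]
    - [0, 0, 13]
    - [0, 0, 0]
    - [0, 0, 0]
  grip: [-1, -1, -1, -1, -1, -1, -1, -1, -1, -1, -1, -1]

```text
time: 2.97
ee_pos: [0.4777, 0.211, 0.0424]
eef_rot: [-179.9, -0.1, 167.4]
ft_force: [1.0, -0.9, 0.2]
gripper_width: 1.001
gripper_force: 0.0
```

```bash
python3 - <<'E'
from h import *
import cv2
s=ctrl.sense(); print(s["ee_pos"],s["eef_rot"])
f=optics.grab_frame("wrist"); cv2.imwrite("pics/w2.png",f["color"][:,:,::-1])
e=s["ee_pos"]; print(proj(f,[*e[:2],.068]))
E
```

```text
[0.47768296 0.2109515  0.04240044] [-1.79948182e+02 -1.32548468e-01  1.67392657e+02]
(np.float64(319.9922589794887), np.float64(306.7053109621932))
```

View pics/w2.png

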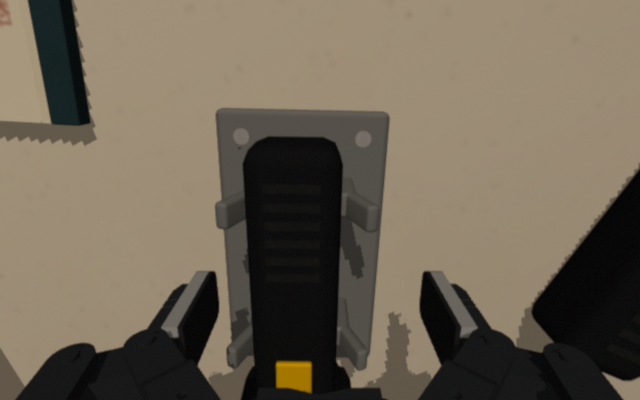

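The close view shows the fingers centred at column 320, with the handle centre near column 294 (edges 250 to 338 at row 300). The tail end is at (293,138), the yellow band at (294,377), and the saddles near rows 210 and 350. I need a lateral correction.

```bash
python3 - <<'E'
from h import *
f=optics.grab_frame("wrist"); s=ctrl.sense()
t=onz(f,293,138,.064);t2=onz(f,293.2,180,.068); b=onz(f,293.5,377,.068)
d=b-t2; print(t,t2,b,np.degrees(np.arctan2(d[1],d[0])))
c=[onz(f,*p,.008)[:2] for p in [(217,110),(389,113)]];e=c[1]-c[0]; print(c,np.degrees(np.arctan2(-e[0],e[1])),np.linalg.norm(e))
m=(c[0]+c[1])/2
for yaw in (-13.2,):
  u=np.array([np.cos(np.radians(yaw)),np.sin(np.radians(yaw))]); print("o tail",t[:2]+.07*u,"cradle",m+.075*u)
  o=(t[:2]+.07*u); dl=np.append(o-s["ee_pos"][:2],0)
from scipy.spatial.transform import Rotation as R
print(R.from_euler("xyz",s["eef_rot"],degrees=True).inv().apply(dl)*1000,s["eef_rot"],s["ee_pos"])
E
```

```text
[0.41394336 0.2160558  0.064     ] [0.4272724  0.21307006 0.068     ] [0.51070299 0.19233894 0.068     ] -13.954436599880191
[array([0.4007769 , 0.17756083]), array([0.42046131, 0.25850741])] -13.66775940339331 0.08330561198277223
o tail [0.48209388 0.20007124] cradle [0.48363752 0.2009078 ]
[-5.21951809e+00 -9.90893489e+00 -6.52539580e-03] [1.79948303e+02 2.65120112e-02 1.67329775e+02] [0.47917488 0.21088372 0.04380717]
```

jog_arm:
  delta_rot:
    - [0, 0, 0.016]
    - [0, 0, 0]
    - [0, 0, 0]
    - [0, 0, 0]
  slide:
    - [-4, -9.5, 0]
    - [0, 0, 5]
    - [0, 0, 5]
    - [0, 0, 0]
  grip: [-1, -1, -1, -1]

```text
time: 3.4
ee_pos: [0.481, 0.1992, 0.0329]
eef_rot: [-180.0, -0.0, 166.3]
ft_force: [-0.4, 0.7, -0.2]
gripper_width: 1.004
gripper_force: 0.0
```

jog_arm:
  delta_rot:
    - [0, 0, 0]
    - [0, 0, 0]
    - [0, 0, 0]
    - [0, 0, 0]
    - [0, 0, 0]
    - [0, 0, 0]
    - [0, 0, 0]
    - [0, 0, 0]
    - [0, 0, 0]
    - [0, 0, 0]
    - [0, 0, 0]
    - [0, 0, 0]
  slide:
    - [0, 0, 0]
    - [0, 0, 0]
    - [0, 0, 0]
    - [0, 0, 0]
    - [0, 0, 0]
    - [0, 0, 0]
    - [0, 0, 0]
    - [0, 0, 0]
    - [0, 0, 0]
    - [0, 0, 0]
    - [0, 0, 0]
    - [0, 0, 0]
  grip: [-0.4, -0.2, 0, 0.1, 0.2, 0.3, 0.5, 1, 1, 1, 1, 1]
  grip_force: 50

```text
time: 4.4
ee_pos: [0.4811, 0.1998, 0.0335]
eef_rot: [180.0, 0.0, 166.3]
ft_force: [-0.5, 0.4, 5.0]
gripper_width: 0.412
gripper_force: 50.7
```

```bash
python3 - <<'E'
from h import *
s=ctrl.sense(); print(s)
E
```

```text
{'time': 4.4, 'joint_pos': array([-29.76987819,  38.01627254,   3.06025062, 125.2016603 ,
        -6.51040325,  16.91028509,  55.19925084]), 'qvel': array([-0.04364886,  0.05506237,  0.02226026, -0.02278676,  0.02100153,
       -0.06351816,  0.05229577]), 'joint_efforts': array([ 2.52433112e-01, -4.31807292e+01,  1.76024627e+00, -6.90608382e+00,
       -1.68382010e-02, -2.32245186e-01, -4.64100216e-02]), 'ee_pos': array([0.48114827, 0.19982339, 0.03353863]), 'eef_rot': array([1.79986244e+02, 7.01694724e-03, 1.66326589e+02]), 'ft_force': array([-0.45608817,  0.3940257 ,  5.02497126]), 'torque': array([-0.05987836,  0.21772693,  0.0599181 ]), 'gripper_force': 50.669928789138794, 'gripper_width': 0.4117682096387494}
```

jog_arm:
  delta_rot:
    - [0, 0, 0]
    - [0, 0, 0]
    - [0, 0, 0]
    - [0, 0, 0]
    - [0, 0, 0]
    - [0, 0, 0]
    - [0, 0, 0]
    - [0, 0, 0]
    - [0, 0, 0]
    - [0, 0, 0]
    - [0, 0, 0]
    - [0, 0, 0]
  slide:
    - [0, 0, -3]
    - [0, 0, -6]
    - [0, 0, -10]
    - [0, 0, -12]
    - [0, 0, -14]
    - [0, 0, -14]
    - [0, 0, -14]
    - [0, 0, -12]
    - [0, 0, -10]
    - [0, 0, -5]
    - [0, 0, 0]
    - [0, 0, 0]
  grip: [1, 1, 1, 1, 1, 1, 1, 1, 1, 1, 1, 1]

```text
time: 5.4
ee_pos: [0.481, 0.1997, 0.1334]
eef_rot: [180.0, 0.0, 166.3]
ft_force: [-0.4, -0.0, -2.7]
gripper_width: 0.414
gripper_force: 50.0
```

```bash
python3 - <<'E'
from h import *
import cv2
T=optics.grab_frame("top")["color"][:,:,::-1];S=optics.grab_frame("scene")["color"][:,:,::-1]
cv2.imwrite("pics/t2.png",T);cv2.imwrite("pics/s2.png",S)
a=cv2.resize(T[120:170,320:380],None,fx=10,fy=10,interpolation=2)
b=cv2.resize(S[140:200,275:325],None,fx=10,fy=10,interpolation=2)
o=np.zeros((600,800,3),np.uint8)
o[:400,:400]=cv2.resize(T[125:165,325:375],None,fx=8,fy=10,interpolation=2)[:400,:400] if 0 else cv2.resize(T[122:162,328:368],(400,400),interpolation=2)
o[:600,400:]=cv2.resize(S[140:200,278:318],(400,600),interpolation=2)
cv2.imwrite("pics/tea.png",o)
E
```

```text
(no output)
```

View pics/tea.png

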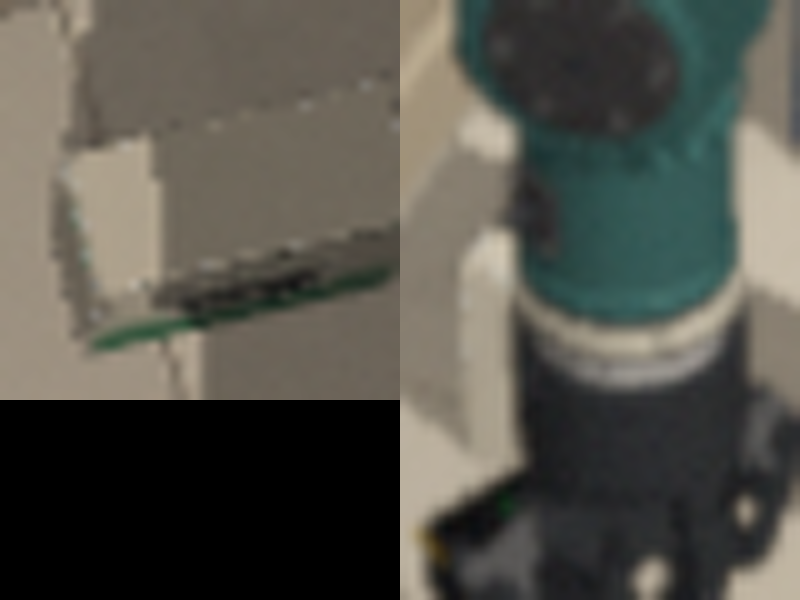

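jog_arm:
  delta_rot:
    - [0, 0, 0]
    - [0, 0, 0]
    - [0, 0, 0]
    - [0, 0, 0]
    - [0, 0, 0]
    - [0, 0, 0]
    - [0, 0, 0]
    - [0, 0, 0]
    - [0, 0, 0]
    - [0, 0, 0]
    - [0, 0, 0]
    - [0, 0, -0.04]
    - [0, 0, -0.08]
    - [0, 0, -0.08]
    - [0, 0, -0.08]
    - [0, 0, -0.08]
    - [0, 0, -0.08]
    - [0, 0, -0.04]
    - [0, 0, 0]
    - [0, 0, 0]
  slide:
    - [-2, -10, -10]
    - [-3, -20, -10]
    - [-4, -26, -10]
    - [-4, -26, -10]
    - [-4, -26, -10]
    - [-4, -26, -10]
    - [-4, -26, -10]
    - [-4, -26, -10]
    - [-4, -26, -10]
    - [-4, -25, -10]
    - [-3, -14, 0]
    - [-2, -6, 0]
    - [0, 0, 0]
    - [0, 0, 0]
    - [0, 0, 0]
    - [0, 0, 0]
    - [0, 0, 0]
    - [0, 0, 0]
    - [0, 0, 0]
    - [0, 0, 0]
  grip: [1, 1, 1, 1, 1, 1, 1, 1, 1, 1, 1, 1, 1, 1, 1, 1, 1, 1, 1, 1]

```text
time: 7.17
ee_pos: [0.4604, -0.0606, 0.2333]
eef_rot: [180.0, -0.0, -166.3]
ft_force: [-0.0, -0.2, -2.8]
gripper_width: 0.418
gripper_force: 50.0
```

```bash
python3 - <<'E'
from h import *
import cv2
f=optics.grab_frame("wrist"); cv2.imwrite("pics/w3.png",f["color"][:,:,::-1])
s=ctrl.sense(); print(s["ee_pos"],s["eef_rot"],s["joint_pos"])
E
```

```text
[ 0.4605645  -0.06049595  0.23327694] [-1.79999301e+02 -4.08952405e-02 -1.66283372e+02] [ -0.56883879  15.09768591   2.9736673  124.76697071  -1.18100684
  40.19986521 106.92161753]
```

View pics/w3.png

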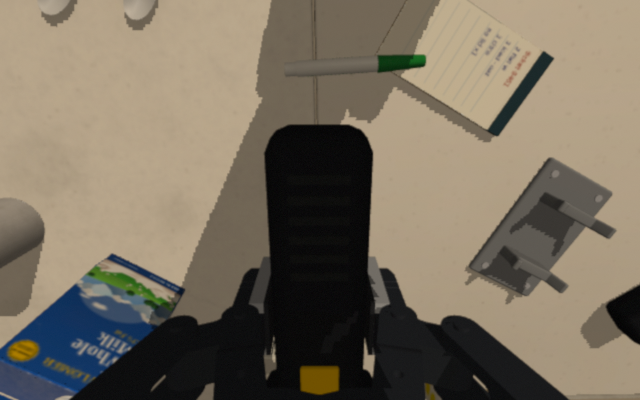

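The wrist view shows the scanner straight in the grip, with the tea box hidden behind it. The empty cradle is at (540,225). I'll use the top and scene cameras for the box.

```bash
python3 - <<'E'
from h import *
import cv2
S=optics.grab_frame("scene")["color"][:,:,::-1]; cv2.imwrite("pics/s3.png",S)
T=cv2.imread("pics/t2.png")
o=np.zeros((600,800,3),np.uint8)
o[:500,:450]=cv2.resize(T[122:172,330:375],(450,500),interpolation=2)
o[:600,450:]=cv2.resize(S[140:200,280:315],(350,600),interpolation=2)
cv2.imwrite("pics/tea2.png",o)
E
```

```text
(no output)
```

View pics/tea2.png

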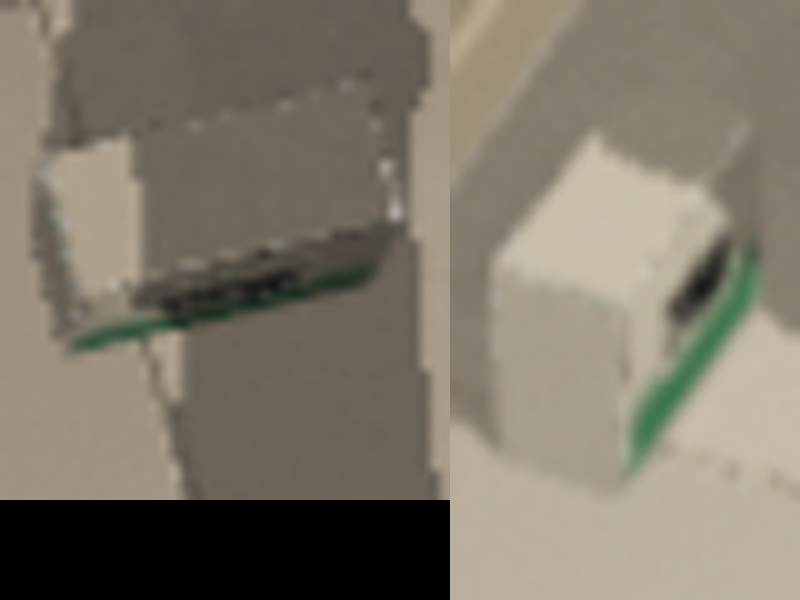

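In the top crop the front top edge runs (80,300) to (395,222) and the bottom edge (73,348) to (368,280). In the scene crop the front left vertical runs (632,300) to (628,480), and the top corners are (497,262), (597,138) and (728,212).

```bash
python3 - <<'E'
from h import *
T=optics.grab_frame("top");S=optics.grab_frame("scene")
t=lambda u,v,z: onz(T,330+u/10-.5,122+v/10-.5,z)[:2]
s=lambda u,v,z: onz(S,280+(u-450)/10-.5,140+v/10-.5,z)[:2]
def rep(n,a,b): d=a-b; print(n,a.round(4),b.round(4),"len",np.linalg.norm(d).round(4),"yaw",np.degrees(np.arctan2(-d[0],d[1])).round(1))
rep("T fronttop",t(80,300,.099),t(395,222,.099))
rep("T frontbot",t(73,350,0),t(368,284,0))
rep("T backtop",t(45,160,.099),t(375,82,.099))
rep("S fronttop",s(632,302,.099),s(730,214,.099))
rep("S backtop",s(495,260,.099),s(595,136,.099))
print("S bottoms",s(628,485,0),s(500,448,0))
for n,a in (("T lab dark",t(235,292,.058)),("S dark",s(700,282,.058))): print(n,a.round(4))
E
```

```text
T fronttop [0.646  0.0216] [ 0.6719 -0.0941] len 0.1186 yaw 12.6
T frontbot [0.6503 0.0194] [ 0.6734 -0.0961] len 0.1178 yaw 11.3
T backtop [0.6986 0.0326] [ 0.7246 -0.0891] len 0.1245 yaw 12.1
S fronttop [0.644  0.0143] [ 0.6457 -0.0481] len 0.0625 yaw 1.6
S backtop [0.6999 0.0267] [ 0.7156 -0.0534] len 0.0817 yaw 11.1
S bottoms [0.65011903 0.01203262] [0.7029772  0.02570307]
T lab dark [ 0.6575 -0.0387]
S dark [ 0.6599 -0.0471]
```

```bash
python3 - <<'E'
from h import *
import cv2
a=np.radians(-13.5);c,s=np.cos(a),np.sin(a);o=np.array([.4825,.2005])
pts=[[*(o+np.array([c*x-s*y,s*x+c*y])),.008] for x,y in ((.075,.043),(.075,-.043),(-.075,-.043),(-.075,.043))]
out=np.zeros((600,800,3),np.uint8)
for i,n in enumerate(("top","scene")):
    f=optics.grab_frame(n); q=np.array([proj(f,p) for p in pts]); m=(q.mean(0)-25).astype(int)
    im=cv2.resize(f["color"][m[1]:m[1]+50,m[0]:m[0]+50,::-1],(400,400),interpolation=2)
    for p in q: cv2.circle(im,tuple(((p-m+.5)*8).astype(int).tolist()),2,(0,0,255),-1)
    out[:400,i*400:i*400+400]=im; print(n,m,((q-m+.5)*8).round().tolist())
cv2.imwrite("pics/cr.png",out)
E
```

```text
top [265 175] [[156.0, 37.0], [332.0, 74.0], [265.0, 381.0], [87.0, 344.0]]
scene [276 210] [[27.0, 154.0], [179.0, 65.0], [392.0, 259.0], [238.0, 356.0]]
```

View pics/cr.png

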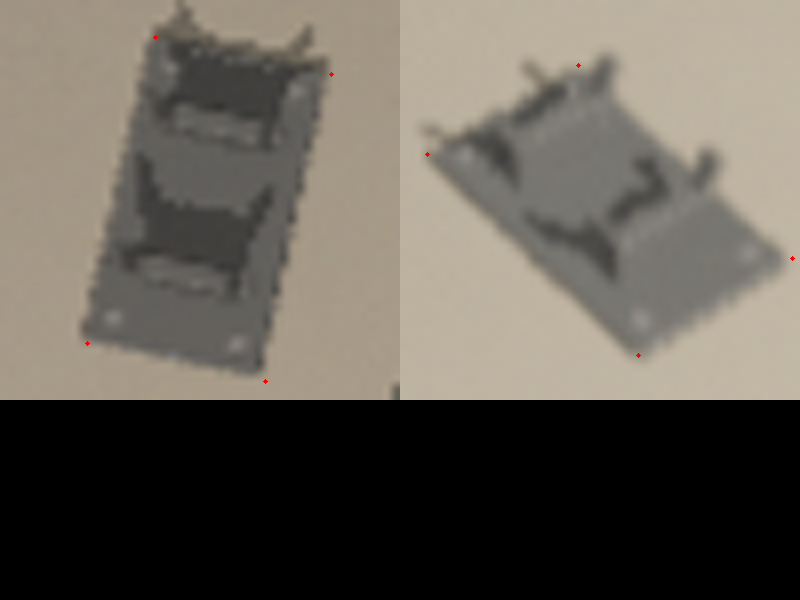

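In the top camera the real cradle lies about 4 mm in x and 2 mm in y beyond the truth. The scene camera agrees with the truth. That puts the label at about (0.655, -0.043), box yaw 12.3°. I'll go to the scan pose.

jog_arm:
  delta_rot:
    - [0, 0, 0]
    - [0, 0, 0]
    - [0, 0, 0]
    - [0, 0, 0]
    - [0, 0, 0]
    - [0, 0, 0]
    - [0, 0, 0]
    - [0, 0, 0]
    - [0, 0, 0]
    - [0, 0, 0]
    - [0, 0, 0.024]
    - [0, 0, 0]
    - [0, 0, 0]
    - [0, 0, 0]
  slide:
    - [-4, -2, 8]
    - [-5, -3, 16]
    - [-5, -4, 24]
    - [-5, -4, 24]
    - [-5, -4, 24]
    - [-5, -4, 24]
    - [-5, -4, 24]
    - [-4, 0, 22]
    - [0, 0, 16]
    - [0, 0, 10]
    - [0, 0, 6]
    - [0, 0, 0]
    - [0, 0, 0]
    - [0, 0, 0]
  grip: [1, 1, 1, 1, 1, 1, 1, 1, 1, 1, 1, 1, 1, 1]

```text
time: 8.63
ee_pos: [0.5046, -0.0752, 0.0361]
eef_rot: [-180.0, 0.1, -167.6]
ft_force: [0.0, -0.8, -1.8]
gripper_width: 0.415
gripper_force: 50.1
```

```bash
python3 - <<'E'
from h import *
import cv2
st=ctrl.sense(); print(st["ee_pos"],st["eef_rot"],st["ft_force"])
e=st["ee_pos"]; a=np.radians(st["eef_rot"][2]+180); u=np.array([np.cos(a),np.sin(a),0]); w=np.array([-u[1],u[0],0])
org=e+[0,0,.0015]
P=lambda x,y,z: org+u*x+w*y+[0,0,z]
out=np.zeros((600,800,3),np.uint8)
for i,(n,(x0,y0)) in enumerate((("top",(320,120)),("scene",(270,145)))):
    f=optics.grab_frame(n)
    im=cv2.resize(f["color"][y0:y0+75,x0:x0+50,::-1],(400,600),interpolation=2)
    for p,c in ((P(.084,.027,.042),(0,0,255)),(P(.084,-.027,.042),(0,0,255)),(P(.155,0,.021),(255,0,255)),(P(.155,.032,.021),(255,255,0)),(P(.155,-.032,.021),(255,255,0))):
        q=(np.array(proj(f,p))-[x0,y0]+.5)*8; cv2.circle(im,tuple(q.astype(int).tolist()),3,c,-1); print(n,q.round())
    out[:,i*400:i*400+400]=im
cv2.imwrite("pics/scan.png",out)
E
```

```text
[ 0.5046389  -0.07524106  0.03611564] [-1.79965513e+02  9.18896513e-02 -1.67557421e+02] [ 0.00764172 -0.75672047 -1.84533617]
top [261. 402.]
top [375. 374.]
top [275. 252.]
top [209. 268.]
top [341. 236.]
scene [391. 236.]
scene [438. 168.]
scene [280. 194.]
scene [251. 234.]
scene [308. 154.]
```

View pics/scan.png

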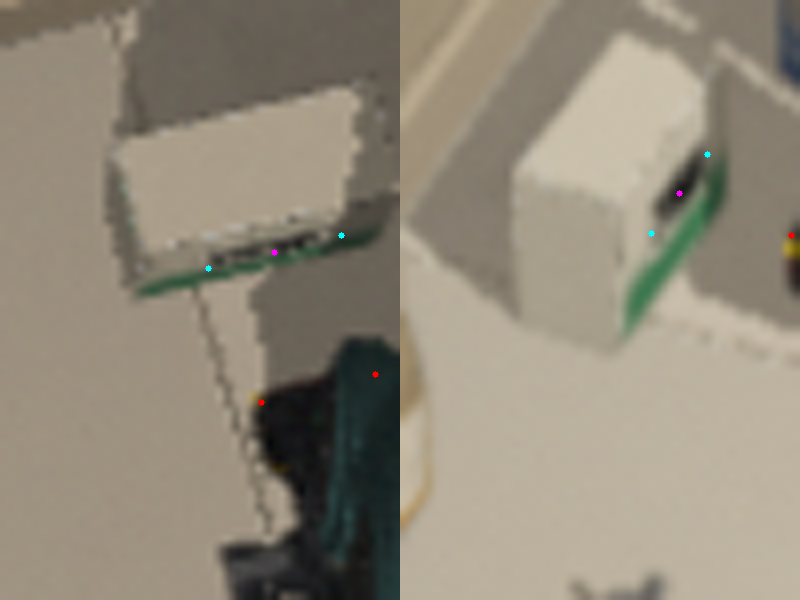

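The picture shows the aim point in the bars in both views: top (275,252) against bars centred near (263,248), scene (680,194) against (684,188). The two errors have opposite signs and are a few mm each, and the box edge slope matches. I'll hold here.

jog_arm:
  delta_rot:
    - [0, 0, 0]
    - [0, 0, 0]
    - [0, 0, 0]
    - [0, 0, 0]
    - [0, 0, 0]
    - [0, 0, 0]
    - [0, 0, 0]
    - [0, 0, 0]
    - [0, 0, 0]
    - [0, 0, 0]
    - [0, 0, 0]
    - [0, 0, 0]
    - [0, 0, 0]
    - [0, 0, 0]
    - [0, 0, 0]
    - [0, 0, 0]
    - [0, 0, 0]
    - [0, 0, 0]
    - [0, 0, 0]
    - [0, 0, 0]
  slide:
    - [0, 0, 0]
    - [0, 0, 0]
    - [0, 0, 0]
    - [0, 0, 0]
    - [0, 0, 0]
    - [0, 0, 0]
    - [0, 0, 0]
    - [0, 0, 0]
    - [0, 0, 0]
    - [0, 0, 0]
    - [0, 0, 0]
    - [0, 0, 0]
    - [0, 0, 0]
    - [0, 0, 0]
    - [0, 0, 0]
    - [0, 0, 0]
    - [0, 0, 0]
    - [0, 0, 0]
    - [0, 0, 0]
    - [0, 0, 0]
  grip: [1, 1, 1, 1, 1, 1, 1, 1, 1, 1, 1, 1, 1, 1, 1, 1, 1, 1, 1, 1]

```text
time: 10.4
ee_pos: [0.504, -0.0751, 0.0353]
eef_rot: [-180.0, 0.0, -167.6]
ft_force: [0.3, 0.4, -1.5]
gripper_width: 0.417
gripper_force: 50.1
```

jog_arm:
  delta_rot:
    - [0, 0, 0]
    - [0, 0, 0]
    - [0, 0, 0]
    - [0, 0, 0]
    - [0, 0, 0]
    - [0, 0, 0]
    - [0, 0, 0]
    - [0, 0, 0]
    - [0, 0, 0]
    - [0, 0, 0]
    - [0, 0, 0]
    - [0, 0, 0]
    - [0, 0, 0]
    - [0, 0, 0]
    - [0, 0, 0]
    - [0, 0, 0]
    - [0, 0, 0]
    - [0, 0, 0]
    - [0, 0, 0]
    - [0, 0, 0]
  slide:
    - [0, 0, 0]
    - [0, 0, 0]
    - [0, 0, 0]
    - [0, 0, 0]
    - [0, 0, 0]
    - [0, 0, 0]
    - [0, 0, 0]
    - [0, 0, 0]
    - [0, 0, 0]
    - [0, 0, 0]
    - [0, 0, 0]
    - [0, 0, 0]
    - [0, 0, 0]
    - [0, 0, 0]
    - [0, 0, 0]
    - [0, 0, 0]
    - [0, 0, 0]
    - [0, 0, 0]
    - [0, 0, 0]
    - [0, 0, 0]
  grip: [1, 1, 1, 1, 1, 1, 1, 1, 1, 1, 1, 1, 1, 1, 1, 1, 1, 1, 1, 1]

```text
time: 12.07
ee_pos: [0.504, -0.0751, 0.0353]
eef_rot: [-180.0, 0.0, -167.6]
ft_force: [-0.9, -0.1, -1.7]
gripper_width: 0.414
gripper_force: 50.1
```

```bash
python3 - <<'E'
from h import *
s=ctrl.sense(); print(s["time"],s["ee_pos"],s["eef_rot"])
f=optics.grab_frame("scene")["color"][160:190,310:345].astype(int); t=optics.grab_frame("top")["color"][165:185,350:372].astype(int)
for c in (f,t):
    g=c[...,1]-np.maximum(c[...,0],c[...,2]); i=np.unravel_index(g.argmax(),g.shape); print(i,c[i])
E
```

```text
12.0667 [ 0.50404002 -0.0751201   0.03533154] [-1.79999084e+02  5.42197409e-03 -1.67551231e+02]
(np.int64(11), np.int64(15)) [16 45 24]
(np.int64(6), np.int64(9)) [18 28 21]
```

Held for over 3 s. Now I'll return above the cradle.

jog_arm:
  delta_rot:
    - [0, 0, 0]
    - [0, 0, 0]
    - [0, 0, 0]
    - [0, 0, 0]
    - [0, 0, 0]
    - [0, 0, 0]
    - [0, 0, 0]
    - [0, 0, 0]
    - [0, 0, 0]
    - [0, 0, 0]
    - [0, 0, 0]
    - [0, 0, 0]
    - [0, 0, 0]
    - [0, 0, 0]
    - [0, 0, 0]
    - [0, 0, 0]
    - [0, 0, 0]
    - [0, 0, 0]
    - [0, 0, 0]
    - [0, 0, 0]
  slide:
    - [0, 0, -6]
    - [0, 0, -14]
    - [0, 0, -20]
    - [0, 0, -20]
    - [0, 0, -20]
    - [0, 0, -14]
    - [0, 0, -6]
    - [-1, 10, 0]
    - [-3, 18, 0]
    - [-4, 27, 0]
    - [-4, 27, 0]
    - [-4, 27, 0]
    - [-4, 27, 0]
    - [-4, 27, 0]
    - [-4, 27, 0]
    - [-4, 27, 0]
    - [-3, 26.5, 0]
    - [-1, 18, 0]
    - [-1, 10, 0]
    - [0, 2, 0]
  grip: [1, 1, 1, 1, 1, 1, 1, 1, 1, 1, 1, 1, 1, 1, 1, 1, 1, 1, 1, 1]

```text
time: 13.83
ee_pos: [0.4798, 0.2028, 0.1344]
eef_rot: [180.0, -0.1, -167.3]
ft_force: [0.3, -1.0, -2.1]
gripper_width: 0.415
gripper_force: 50.2
```

jog_arm:
  delta_rot:
    - [0, 0, 0.03]
    - [0, 0, 0.07]
    - [0, 0, 0.08]
    - [0, 0, 0.08]
    - [0, 0, 0.08]
    - [0, 0, 0.07]
    - [0, 0, 0.046]
    - [0, 0, 0]
    - [0, 0, 0]
    - [0, 0, 0]
  slide:
    - [0, 0, 0]
    - [0, 0, 0]
    - [0, 0, 0]
    - [0, 0, 0]
    - [0, 0, 0]
    - [0, 0, 0]
    - [0, 0, 0]
    - [0, 0, 0]
    - [0, 0, 0]
    - [0, 0, 0]
  grip: [1, 1, 1, 1, 1, 1, 1, 1, 1, 1]

```text
time: 14.67
ee_pos: [0.4812, 0.1987, 0.1352]
eef_rot: [-180.0, -0.0, 166.2]
ft_force: [0.1, 0.8, -2.6]
gripper_width: 0.418
gripper_force: 50.2
```

```bash
python3 - <<'E'
from h import *
from scipy.spatial.transform import Rotation as R
s=ctrl.sense(); print(s["time"],s["ee_pos"],s["eef_rot"])
print(R.from_euler("xyz",s["eef_rot"],degrees=True).inv().apply(np.array([.4811,.1998,.0335])-s["ee_pos"])*1000, np.radians(s["eef_rot"][2]-166.3))
E
```

```text
14.6667 [0.48120145 0.19869486 0.1352312 ] [-1.79962165e+02 -8.45891436e-03  1.66247517e+02]
[  0.34624384   1.11651716 101.73053552] -0.0009159933398057622
```

Close to the lift pose. Lowering gently.

jog_arm:
  delta_rot:
    - [0, 0, 0]
    - [0, 0, 0]
    - [0, 0, 0]
    - [0, 0, 0]
    - [0, 0, 0]
    - [0, 0, 0]
    - [0, 0, 0]
    - [0, 0, 0]
    - [0, 0, 0]
    - [0, 0, 0]
    - [0, 0, 0]
    - [0, 0, 0]
    - [0, 0, 0]
    - [0, 0, 0]
    - [0, 0, 0]
    - [0, 0, 0]
  slide:
    - [0, 1, 5]
    - [0, 0, 10]
    - [0, 0, 14]
    - [0, 0, 14]
    - [0, 0, 14]
    - [0, 0, 12]
    - [0, 0, 10]
    - [0, 0, 6]
    - [0, 0, 4]
    - [0, 0, 3]
    - [0, 0, 2]
    - [0, 0, 2]
    - [0, 0, 1.5]
    - [0, 0, 1.5]
    - [0, 0, 0]
    - [0, 0, 0]
  grip: [1, 1, 1, 1, 1, 1, 1, 1, 1, 1, 1, 1, 1, 1, 1, 1]

```text
time: 16.0
ee_pos: [0.4815, 0.2009, 0.0365]
eef_rot: [180.0, 0.0, 166.3]
ft_force: [0.2, 1.4, -2.1]
gripper_width: 0.413
gripper_force: 50.2
```

jog_arm:
  delta_rot:
    - [0, 0, 0]
    - [0, 0, 0]
    - [0, 0, 0]
    - [0, 0, 0]
    - [0, 0, 0]
    - [0, 0, 0]
  slide:
    - [0, -0.5, 0.7]
    - [0, 0, 0.7]
    - [0, 0, 0.6]
    - [0, 0, 0.5]
    - [0, 0, 0]
    - [0, 0, 0]
  grip: [1, 1, 1, 1, 1, 1]

```text
time: 16.5
ee_pos: [0.4813, 0.2004, 0.0338]
eef_rot: [-180.0, -0.0, 166.3]
ft_force: [0.3, 0.6, -2.0]
gripper_width: 0.41
gripper_force: 50.2
```

jog_arm:
  delta_rot:
    - [0, 0, 0]
    - [0, 0, 0]
    - [0, 0, 0]
  slide:
    - [0, 0, 0.5]
    - [0, 0, 0.3]
    - [0, 0, 0]
  grip: [1, 1, 1]

```text
time: 16.75
ee_pos: [0.4813, 0.2004, 0.0335]
eef_rot: [180.0, 0.0, 166.3]
ft_force: [-0.5, 0.4, 4.1]
gripper_width: 0.413
gripper_force: 51.0
```

Contact now, with the same +4 to 5 N as at the grasp. Opening slowly, then retreating.

jog_arm:
  delta_rot:
    - [0, 0, 0]
    - [0, 0, 0]
    - [0, 0, 0]
    - [0, 0, 0]
    - [0, 0, 0]
    - [0, 0, 0]
    - [0, 0, 0]
    - [0, 0, 0]
    - [0, 0, 0]
    - [0, 0, 0]
    - [0, 0, 0]
    - [0, 0, 0]
  slide:
    - [0, 0, 0]
    - [0, 0, 0]
    - [0, 0, 0]
    - [0, 0, 0]
    - [0, 0, 0]
    - [0, 0, 0]
    - [0, 0, 0]
    - [0, 0, 0]
    - [0, 0, 0]
    - [0, 0, 0]
    - [0, 0, 0]
    - [0, 0, 0]
  grip: [0.25, 0.15, 0.05, -0.1, -0.3, -0.6, -1, -1, -1, -1, -1, -1]
  grip_force: 20

```text
time: 17.75
ee_pos: [0.4813, 0.2004, 0.033]
eef_rot: [180.0, 0.0, 166.3]
ft_force: [-0.1, -0.1, 0.7]
gripper_width: 1.0
gripper_force: 0.0
```

jog_arm:
  delta_rot:
    - [0, 0, 0]
    - [0, 0, 0]
    - [0, 0, 0]
    - [0, 0, 0]
    - [0, 0, 0]
    - [0, 0, 0]
    - [0, 0, 0]
    - [0, 0, 0]
    - [0, 0, 0]
    - [0, 0, 0]
    - [0, 0, 0]
    - [0, 0, 0]
    - [0, 0, 0]
    - [0, 0, 0]
  slide:
    - [0, 0, -4]
    - [0, 0, -8]
    - [0, 0, -14]
    - [0, 0, -20]
    - [0, 0, -22]
    - [0, 0, -22]
    - [0, 0, -22]
    - [0, 0, -22]
    - [0, 0, -22]
    - [0, 0, -20]
    - [0, 0, -14]
    - [0, 0, -8]
    - [0, 0, 0]
    - [0, 0, 0]
  grip: [-1, -1, -1, -1, -1, -1, -1, -1, -1, -1, -1, -1, -1, -1]

```text
time: 18.92
ee_pos: [0.4811, 0.2004, 0.2312]
eef_rot: [180.0, 0.0, 166.3]
ft_force: [0.1, -0.6, -0.1]
gripper_width: 0.998
gripper_force: 0.0
```

```bash
python3 - <<'E'
from h import *
import cv2
s=ctrl.sense(); print(s["time"],s["ee_pos"],s["gripper_width"])
f=optics.grab_frame("wrist"); a=f["color"].astype(int)
# compare with w1: reproject via plane, scanner mask (black) inside cradle region
for n,im,in (("now",a),("w1",cv2.imread("pics/w1.png")[:,:,::-1].astype(int))):
    m=((im.max(2)<45)).astype(np.uint8); m[262:]=0; m[:,:250]=0; m[:,400:]=0
    k,l,st,c=cv2.connectedComponentsWithStats(m); i=1+st[1:,4].argmax(); print(n,st[i],c[i].round(1))
    ys,xs=np.nonzero(l==i); r=cv2.minAreaRect(np.c_[xs,ys].astype(np.float32)); print(r)
ys,xs=np.nonzero(m)
y=((a[...,0]>150)&(a[...,2]<80)&(a[...,1]>100)).astype(np.uint8); k,l,st,c=cv2.connectedComponentsWithStats(y); print([(st[i][4],onz(f,*c[i],.068).round(4)) for i in range(1,k) if st[i][4]>150])
E
```

```text
18.9167 [0.48107162 0.20037163 0.23122647] 0.9980437715418832
now [ 292   97   56  165 6767] [318.8 181.7]
((319.5, 179.0), (164.0, 55.0), 90.0)
w1 [ 294   84   56  170 6977] [320.7 171.2]
((321.5, 168.5), (169.0, 55.0), 90.0)
[(np.int32(625), array([0.4578, 0.4054, 0.068 ])), (np.int32(281), array([0.5117, 0.1926, 0.068 ]))]
```

The scanner is back in its original place: the yellow band is within about 1 mm of where it was.

```bash
python3 -c "
from rig import order
print(order.finish_job())"
```

```text
the job is handed in; nothing more can be done
None
```

The scanner was held square at the tea box's barcode, about 7 cm away, for over 3 s, then set back in its cradle and released; the job is handed in at about 19 s, though I had no signal to confirm the read itself.

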